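# Close the twist-lock lunch pot round its food tub

## Task

Pack the lunch pot: stand the closed food tub upright in the well of the pot's lower shell, then set the deep cover down over the tub until it sits on the lower shell, and twist it clockwise until it locks, its grip bar in line with the two orange marks of the lower shell. Set things down rather than letting them drop, leave the closed pot standing on the worktop, and do not disturb the jam jar, mug, fork and spoon.

Things in the scene. Friction and masses are not known exactly. Their poses are not given: they have to be found in the camera images.
- pot_base: Lower shell of a round lunch pot, sage green with steel liner, loose, 0.6 kg, 98 mm across, open end up on a rubber foot. Origin: centre of its underside, z up, x towards one of its two orange marks (the other is at -x). Well 62 mm wide, floor 8 mm above the origin; flat shoulder 46 mm above it; inside the shoulder a steel neck, 71 mm across, rises to 60 mm.
- pot_mark (a point): Point on the lower shell's shoulder at its orange mark on +x, 46 mm out from the axis and 46 mm up. Here and opposite the neck has an outward bayonet lug (to 84 mm diameter, 53 to 60 mm above the underside), spanning 25 deg to both sides. A stop under each lug's clockwise end (seen from above) ends the cover's turn with its bar in line with the marks.
- cover_grip (a point): Centre of the cover's black grip bar (60 mm long on this frame's x, 18 wide on y, 30 high; orange line on top): 13 mm below its top, 17 above the cover's roof, 90 above its lower edge. Cover: loose sage green shell, 98 mm across, 89 inside, 68 deep inside, 0.25 kg, open end down. Seated, this point is 136 mm above the lower shell's underside. Turns easily, 2 mm play in height.
- cover_lug (a point): One of the cover's two inward lugs, at its lower edge on +x, under one end of the bar (the other at -x): to 76 mm diameter, 5 mm high, 20 deg to both sides; play beside the neck 2.5 mm all round. The cover drops on with the bar 45 to 125 deg counter-clockwise (from above) of the marks, then turns clockwise to the stop; at other angles the lugs rest on the neck's lugs, 14 mm high.
- tub_center (a point): Centre of the closed food tub: loose upright steel cylinder, 100 mm high, 0.2 kg; this point is 50 mm above its underside. Body 54 mm across, bevelled foot; the top 24 mm is a cream lid, 56 mm across, which stays on and by which it can be gripped. In the well, its top is 48 mm above the neck and this point 58 mm above the lower shell's underside.
- jam_jar: Bystander: jam jar, 69 mm across, 99 mm high, on the glass board at the back. Origin: centre of its underside.
- mug: Bystander: cream mug with stripes, 80 mm across, 93 mm high, at the front left. Origin: about the centre of its underside.
- fork: Bystander: dinner fork, 196 mm long, lying at the right. Origin: under its middle.
- spoon: Bystander: dessert spoon, 191 mm long, lying at the right beside the fork. Origin: under its middle.
There are look-alikes about, which are no part of the job. What is shaped like the part that bears cover_grip but blue is not meant.

How it is judged:
By the outcome, as a careful person would: the job done as asked, in the order asked, and still so for the second after the job is handed in, with the robot touching nothing.
It also fails if it takes over 61 s, if anything falls off the work surface, if the arm or the gripper's body presses on something with over 40 N, if the wrist force passes 120 N, or if a joint passes its speed limit or range.

## Robot

A 6-joint arm with a two-finger parallel gripper is mounted at the origin on a cart in front of the work surface, level with it; the furniture and walls round the work are solid. World frame = base frame: x ahead of the robot, y to its left, z up, the work surface at z = 0. Lengths are in mm, angles in rad, forces in N, time in s.
With the tool pointing down it reaches from about 350 to 975 mm from the base axis. Payload 7.1 kg.
Tool frame: the origin (TCP) lies midway between the tips of the shut fingers; the grasp point (between the pads) lies pinch_z behind it (pinch_z is the distance from the TCP to the grasp point, in mm); z points along the fingers, y is the line along which they close (so a half turn about z gives the same grasp; the last joint's range is limited). The gripper opens to 88 mm and grips with 3 to 60 N. Pads are 20 mm wide; open, the fingers measure 115 mm over their backs; the gripper's body (75 mm by 178 mm) begins 61 mm behind the grasp point.
Start: joints at [-1.33, 0.423, 1.63, -0, 1.089, -0.019], TCP at [160.573, -604.004, 222.675] pointing down, gripper open.
Joint ranges: [-3, 3], [-0.9, 2.11], [0.09, 2.58], [-1.31, 4.45], [0.11, 2.69], [-2.54, 2.54]. Speed limits (rad/s): [2.39, 2.39, 3.01, 3.14, 3.14, 3.14].

## Interface

Orientations are given as a rotation vector (axis times angle).
In Python, from workcell import get_obs, get_image, close_job, pinch_z gives the robot as it stands.
- The arm moves only by the tool jog_arm, never from a script. Its argument "commands" is a list of rows, each a list of 3 entries, a list of its own where there are three numbers: the gripper command: -1 is shut, 1 is fully open, values between are in proportion, then the shift along the tool's x, y, z as a fraction of full scale, then the turn, a rotation vector about the tool's x, y, z as a fraction of full scale. In form: [[gripper, [tx, ty, tz], [rx, ry, rz]], ...]. A call has 1 to 10 rows; each row shifts and turns the commanded pose from where the row before left it, along the tool's axes as they then stand; what a row does not reach is not made up. Full scale, the value 1, is 0.1 m for a shift and 45 degrees for a turn. A row lasts 1/10 s, in which the tool goes at most 50 mm and 8.59 degrees, less where a joint would pass 70% of its speed; a pose out of reach is approached as far as the arm can. A call with a number of a shift or a turn outside -1 to 1 is refused whole. A call with a gripper value outside its range is refused whole. The fingers move at their own pace and stop on an object; the grip force is fixed at half the most. Time passes only in rows, so rows that do not move let the fingers close. It gives the time, the measured TCP pose, the force, the opening and the grip force at its end, in the units of the state.
- get_obs(): the state, without advancing time (a new reading comes with each control period).
- get_image(name): name is "side" or "top"; returns a dict with "image" (420x560x3 uint8, blue, green, red), "z_map" (420x560 float32, mm along the optical axis (not along the pixel's ray), 0 where there is no reading), "intrinsics" (3x3 intrinsics, pixels), "k1" (the pictures are not rectified: a ray, as slopes to the right and down, at radius r is drawn at 1 + k1 r^2 times it, then the intrinsics apply), "eye" and "orientation" of the camera in the world. Camera axes: x right, y down, z forward; pixel columns grow to the right and rows downward; lengths in mm; the calibration is good to about 2 mm. A picture is of the moment at which its call begins.
- close_job(): hands the job in; it is judged then, once.
The state is a dict: "t": time; "qpos": joint angles; "qvel": joint speeds; "joint_torque": joint torques, N m; "ee_pos": TCP position; "orientation": TCP orientation; "ft_force": force on the tool from outside, world axes, zero at the start; "moment": the same for the moment, N m; "width": finger opening in mm; "grasp_force": force on a finger pad.
Only numpy, scipy, OpenCV 4.12 (cv2) and the standard library are available. Lean on these libraries where they do the work, as an engineer would, in place of code of your own. Each camera call takes 0.05 s, during which the arm holds its last target. There are 200 camera calls.

## Working session

There is one attempt and no reset: what is moved stays moved. The work goes in short steps, Python scripts to look and compute and a tool call to move; the robot and the scene stay as the last step left them, time stands still between calls to the robot, and variables do not carry over. Pictures are saved under pics/ and viewed, at most 10 in all, crops included, and the job is handed in when it is done.

Besides the shell and the picture viewer there is one more tool, called after "Emit:" by a JSON object that holds its "api" and its "payload", one argument or row to a line. jog_arm: Moves the arm, as the interface text tells. Its arguments: {"type":"object","properties":{"commands":{"type":"array","items":{"type":"array"}}},"required":["commands"]}

```bash
mkdir -p pics; ls
cat > h.py <<'E'
import numpy as np, cv2
from scipy.spatial.transform import Rotation as R
from workcell import get_obs, get_image, close_job, pinch_z
def cam(n):
    d=get_image(n)
    np.savez(f'{n}.npz',**{k:np.asarray(v) for k,v in d.items()})
    return d
def load(n): return dict(np.load(f'{n}.npz'))
def rot(d):
    o=np.asarray(d['orientation'],float)
    return o if o.shape==(3,3) else R.from_rotvec(o).as_matrix()
def cloud(d):
    "world xyz per pixel"
    h,w=d['z_map'].shape; K=d['intrinsics']; k=float(d['k1'])
    u,v=np.meshgrid(np.arange(w),np.arange(h))
    p=np.stack([u,v],-1).reshape(-1,1,2).astype(float)
    s=cv2.undistortPoints(p,np.asarray(K,float),np.array([k,0,0,0.])).reshape(h,w,2)
    z=d['z_map'].astype(float)
    c=np.dstack([s*z[...,None],z])
    return c@rot(d).T+np.asarray(d['eye'])
E
python3 - <<'E'
from h import *
for n in ('top','side'):
    d=cam(n); cv2.imwrite(f'pics/{n}0.png',d['image']); print(n,d['intrinsics'],d['k1'],d['eye'],d['orientation'])
print(pinch_z if not callable(pinch_z) else pinch_z()); print(get_obs())
E
```

```text
pics
top [[402.98128336   0.         281.36916628]
 [  0.         402.98128336 211.43015668]
 [  0.           0.           1.        ]] 0.034223570181245055 [ 301.49330107  -49.36339623 1281.60496037] [-2.17394875  2.04680398 -0.21022012]
side [[472.94811863   0.         277.3202285 ]
 [  0.         472.94811863 212.37103023]
 [  0.           0.           1.        ]] -0.07720423245961268 [  52.20871034  511.5612528  1351.05243946] [-1.01852227  2.68054552 -0.74585536]
18.700000000000003
{'t': 0.1, 'qpos': array([-1.33002969e+00,  4.23775895e-01,  1.63060446e+00,  2.46948261e-07,
        1.08860191e+00, -1.90167496e-02]), 'qvel': array([ 0.00155015, -0.00170553, -0.00323816,  0.0014262 , -0.00078464,
        0.00116369]), 'joint_torque': array([ 2.65468898e-04, -5.45612097e+01, -2.74324840e+01,  6.45266287e-02,
        1.88683136e-02, -2.32712392e-05]), 'ee_pos': array([ 160.43942413, -603.53631819,  221.9758495 ]), 'orientation': array([-3.11375820e+00, -4.06741207e-01,  2.41074810e-04]), 'ft_force': array([-0.82583604, -0.45970841, -0.30726418]), 'moment': array([-0.02086234, -0.01036332,  0.01799637]), 'grasp_force': 0.0, 'width': 87.94139344748955}
```

View pics/top0.png

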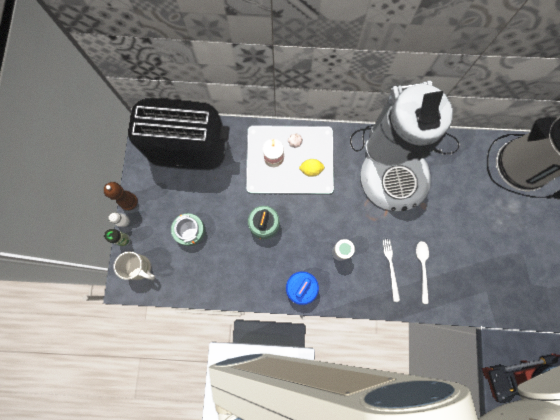

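View pics/side0.png

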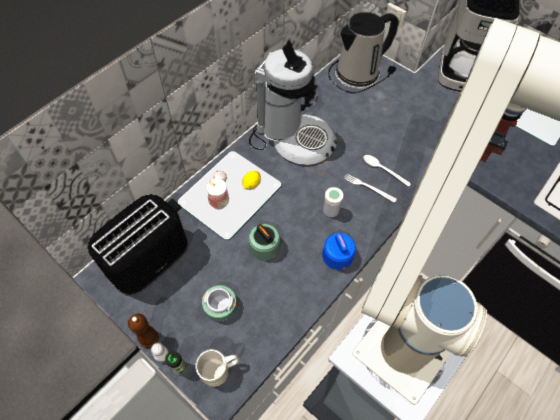

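The top view shows the lower shell at (187,230), the green cover at (264,221), the tub at (344,250), the blue look-alike cover at (302,290), the jam jar at (273,150) on the board and the mug at (132,266). Candidates:
- **Cover:** green (264,221) or blue (302,290). I choose green.
- **Tub:** (344,250), or the jam jar (273,150). I choose (344,250).
- **Base:** only (187,230).

I'll check these in one close crop.

Run:
```python
from h import *
d=load('top'); im=d['image']
a=[cv2.resize(im[y-32:y+32,x-32:x+32],(390,390),interpolation=cv2.INTER_CUBIC) for x,y in((187,230),(264,221))]
s=load('side')['image']
b=[cv2.resize(q,(260,200),interpolation=cv2.INTER_CUBIC) for q in (im[227:273,314:374],s[175:221,303:363],s[277:323,189:249])]
o=np.vstack([np.hstack(a),np.hstack(b)]); cv2.imwrite('pics/c1.png',o)
for n,L in (('top',((187,230),(264,221),(344,250),(302,290))),('side',((219,302),(264,240),(333,200),(340,250)))):
    d=load(n); c=cloud(d)
    for u,v in L:
        q=c[v-28:v+29,u-28:u+29].reshape(-1,3); q=q[(q[:,2]>12)&(q[:,2]<300)]
        h=np.histogram(q[:,2],bins=np.arange(10,160,6)); print(n,(u,v),c[v,u].round(),list(zip(h[1][:-1],h[0])))
```

```text
top (187, 230) [487. 263.   6.] [(np.int64(10), np.int64(34)), (np.int64(16), np.int64(28)), (np.int64(22), np.int64(26)), (np.int64(28), np.int64(24)), (np.int64(34), np.int64(25)), (np.int64(40), np.int64(151)), (np.int64(46), np.int64(173)), (np.int64(52), np.int64(56)), (np.int64(58), np.int64(122)), (np.int64(64), np.int64(8)), (np.int64(70), np.int64(0)), (np.int64(76), np.int64(0)), (np.int64(82), np.int64(0)), (np.int64(88), np.int64(0)), (np.int64(94), np.int64(0)), (np.int64(100), np.int64(0)), (np.int64(106), np.int64(0)), (np.int64(112), np.int64(0)), (np.int64(118), np.int64(0)), (np.int64(124), np.int64(0)), (np.int64(130), np.int64(0)), (np.int64(136), np.int64(0)), (np.int64(142), np.int64(0)), (np.int64(148), np.int64(0))]
top (264, 221) [513.  14. 106.] [(np.int64(10), np.int64(5)), (np.int64(16), np.int64(6)), (np.int64(22), np.int64(10)), (np.int64(28), np.int64(7)), (np.int64(34), np.int64(5)), (np.int64(40), np.int64(7)), (np.int64(46), np.int64(11)), (np.int64(52), np.int64(13)), (np.int64(58), np.int64(41)), (np.int64(64), np.int64(137)), (np.int64(70), np.int
[... 4221 characters left out ...]
(17)), (np.int64(16), np.int64(22)), (np.int64(22), np.int64(30)), (np.int64(28), np.int64(33)), (np.int64(34), np.int64(23)), (np.int64(40), np.int64(27)), (np.int64(46), np.int64(18)), (np.int64(52), np.int64(36)), (np.int64(58), np.int64(64)), (np.int64(64), np.int64(131)), (np.int64(70), np.int64(292)), (np.int64(76), np.int64(92)), (np.int64(82), np.int64(15)), (np.int64(88), np.int64(14)), (np.int64(94), np.int64(32)), (np.int64(100), np.int64(75)), (np.int64(106), np.int64(10)), (np.int64(112), np.int64(0)), (np.int64(118), np.int64(0)), (np.int64(124), np.int64(0)), (np.int64(130), np.int64(0)), (np.int64(136), np.int64(0)), (np.int64(142), np.int64(0)), (np.int64(148), np.int64(0))]
```

View pics/c1.png

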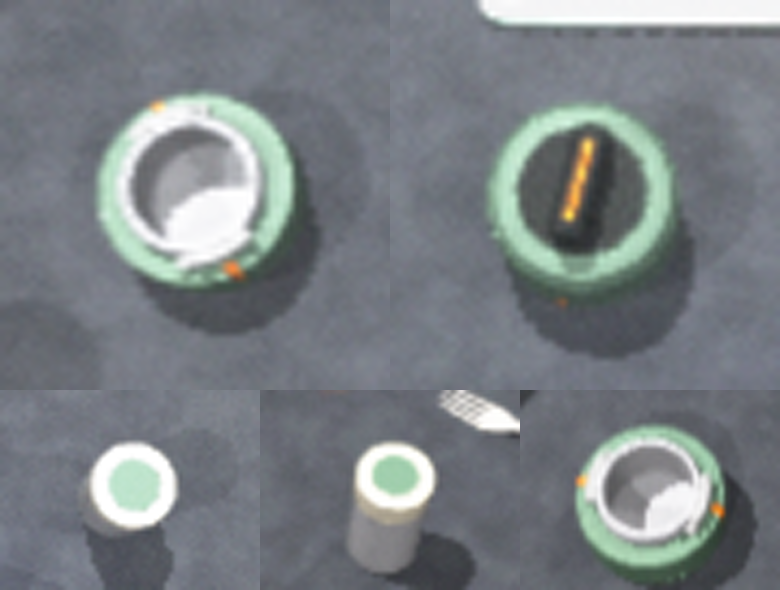

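The crop shows the base with orange marks at crop (158,107) and (232,270). The cover is green with a black bar and an orange line from (588,142) to (569,217). The tub has a cream lid. All three choices are confirmed; next I'll measure them.

```bash
cat >> h.py <<'E'
def onplane(d,uv,h):
    s=cv2.undistortPoints(np.asarray(uv,float).reshape(-1,1,2),np.asarray(d['intrinsics'],float),np.array([float(d['k1']),0,0,0])).reshape(-1,2)
    r=np.c_[s,np.ones(len(s))]@rot(d).T; e=np.asarray(d['eye'])
    return (e+r*((h-e[2])/r[:,2])[:,None])[:,:2]
def circ(d,u,v,lo,hi,h,r=32):
    "hull of pixels with lo<z<hi near u,v -> circle on plane h"
    c=cloud(d)[...,2]; m=np.zeros(c.shape,np.uint8); m[v-r:v+r,u-r:u+r]=((c>lo)&(c<hi))[v-r:v+r,u-r:u+r]
    n,l,st,_=cv2.connectedComponentsWithStats(m); m=(l==1+st[1:,4].argmax())
    p=onplane(d,np.argwhere(m)[:,::-1],h).astype(np.float32)
    hu=cv2.convexHull(p).reshape(-1,2); A=np.c_[2*hu,np.ones(len(hu))]
    x=np.linalg.lstsq(A,(hu**2).sum(1),rcond=None)[0]
    return x[:2].round(1),round(2*float(np.sqrt(x[2]+x[0]**2+x[1]**2)),1)
def orange(d,u,v,h,r=28):
    H=cv2.cvtColor(d['image'],cv2.COLOR_BGR2HSV); m=np.zeros(H.shape[:2],np.uint8)
    q=cv2.inRange(H,(3,130,120),(25,255,255)); m[v-r:v+r,u-r:u+r]=q[v-r:v+r,u-r:u+r]
    return onplane(d,np.argwhere(m)[:,::-1],h)
def axis(p):
    q=p-p.mean(0); a=np.linalg.svd(q)[2][0]; return p.mean(0).round(1),round(float(np.degrees(np.arctan2(a[1],a[0])))%180,1),np.ptp(q@a).round(1)
E
python3 - <<'E'
from h import *
for n,B,C,T in (('top',(187,230),(264,221),(344,250)),('side',(219,302),(264,240),(333,200))):
    d=load(n)
    print(n,'base neck',circ(d,*B,55,67,60),'shoulder',circ(d,*B,40,67,46),'cover roof',circ(d,*C,62,80,73),'tub',circ(d,*T,92,110,100))
    print('marks',axis(orange(d,*B,46)),len(orange(d,*B,46)),'bar',axis(orange(d,*C,103,16)))
E
```

```text
top base neck (array([485.6, 251.6]), 76.6) shoulder (array([485.2, 252.9]), 96.9) cover roof (array([519.3,  18.2]), 94.4) tub (array([ 445.5, -225.5]), 54.8)
marks (array([445.3, 231.9]), 49.3, np.float64(8.9)) 5 bar (array([522.2,  19.5]), 170.1, np.float64(37.4))
side base neck (array([483.9, 257. ]), 74.6) shoulder (array([486. , 255.8]), 96.9) cover roof (array([518. ,  24.2]), 95.9) tub (array([ 445.3, -224.8]), 57.6)
marks (array([480. , 250.5]), 30.0, np.float64(99.9)) 10 bar (array([523.2,  19.2]), 170.4, np.float64(39.2))
```

Run:
```python
from h import *
for n,P in (('top',[(180.5,215.2),(192.7,241.9)]),('side',[(202.9,297.5),(234.1,304.2)])):
    d=load(n); p=onplane(d,P,46); v=p[0]-p[1]; print(n,p.round(1),p.mean(0).round(1),np.hypot(*v).round(1),np.degrees(np.arctan2(v[1],v[0])).round(1))
    # green-outline circle on shoulder
    H=cv2.cvtColor(d['image'],cv2.COLOR_BGR2HSV); g=cv2.inRange(H,(40,50,60),(90,255,255))
    for (u,v),h in (({'top':(187,230),'side':(219,302)}[n],46),({'top':(264,221),'side':(264,240)}[n],73)):
        m=np.zeros_like(g); m[v-30:v+30,u-30:u+30]=g[v-30:v+30,u-30:u+30]
        p=onplane(d,np.argwhere(m)[:,::-1],h).astype(np.float32)
        hu=cv2.convexHull(p).reshape(-1,2); x,y,r=*hu.mean(0),0
        print(' hull bounds',hu.min(0).round(1),hu.max(0).round(1))
o=get_obs(); M=R.from_rotvec(o['orientation']).as_matrix(); print(M.round(3))
```

```text
top [[526.1 278.8]
 [445.  232.1]] [485.6 255.5] 93.5 29.9
 hull bounds [434.5 203.7] [477.5 248.5]
 hull bounds [472.2 -27.1] [548.5  64.4]
side [[528.1 278.1]
 [446.3 232.1]] [487.2 255.1] 93.8 29.3
 hull bounds [430.3 206.8] [531.6 307.5]
 hull bounds [456.3 -23.3] [565.9  89.9]
[[ 0.966  0.257 -0.   ]
 [ 0.257 -0.966  0.001]
 [ 0.    -0.001 -1.   ]]
```

Emit:
{"api": "jog_arm", "payload": {
  "commands": [
    [1,[0,0,0],[0,0,-0.1855]],
    [1,[0,0,0],[0,0,-0.1855]],
    [1,[0,0,0],[0,0,-0.1855]],
    [1,[0,0,0],[0,0,-0.1855]],
    [1,[0,0,0],[0,0,-0.1855]],
    [1,[0,0,0],[0,0,-0.1855]],
    [1,[0,0,0],[0,0,-0.1855]],
    [1,[0,0,0],[0,0,-0.1855]],
    [1,[0,0,0],[0,0,-0.1855]]
  ]
}}

```text
t: 1.0
ee_pos: [160.5, -603.7, 222.2]
orientation: [-2.214, -2.228, -0.001]
ft_force: [0.3, -0.7, -0.0]
width: 87.7
grasp_force: 0.0
```

Emit:
{"api": "jog_arm", "payload": {
  "commands": [
    [1,[0.378,0.285,0],[0,0,0]],
    [1,[0.378,0.285,0],[0,0,0]],
    [1,[0.378,0.285,0],[0,0,0]],
    [1,[0.378,0.285,0],[0,0,0]],
    [1,[0.378,0.285,0],[0,0,0]],
    [1,[0.378,0.285,0],[0,0,0]],
    [1,[0.378,0.285,0],[0,0,0]],
    [1,[0.378,0.285,0],[0,0,0]],
    [1,[0.378,0.285,0],[0,0,0]],
    [1,[0.378,0.285,0],[0,0,0]]
  ]
}}

```text
t: 2.0
ee_pos: [446.2, -224.1, 222.6]
orientation: [-2.221, -2.221, 0.0]
ft_force: [0.8, -0.1, 0.8]
width: 87.2
grasp_force: 0.0
```

Emit:
{"api": "jog_arm", "payload": {
  "commands": [
    [1,[0,0,0],[0,0,0]],
    [1,[0,0,0],[0,0,0]]
  ]
}}

```text
t: 2.2
ee_pos: [445.7, -225.0, 222.4]
orientation: [-2.217, -2.225, 0.001]
ft_force: [-0.9, -1.0, 0.0]
width: 88.2
grasp_force: 0.0
```

Run:
```python
from h import *
o=get_obs(); print(o['t'],o['ee_pos'],o['qpos'],o['ft_force']); print(R.from_rotvec(o['orientation']).as_matrix().round(4))
```

```text
2.2 [ 445.70658661 -225.00905702  222.41311484] [-4.91166085e-01  2.39142123e-01  1.90302807e+00 -3.44532585e-04
  1.00008347e+00 -4.94186618e-01] [-0.87559967 -1.01664534  0.04999582]
[[-3.2e-03  1.0e+00 -7.0e-04]
 [ 1.0e+00  3.2e-03  1.0e-04]
 [ 1.0e-04 -7.0e-04 -1.0e+00]]
```

Emit:
{"api": "jog_arm", "payload": {
  "commands": [
    [1,[0,0,0.4],[0,0,0]],
    [1,[0,0,0.4],[0,0,0]],
    [1,[0,0,0.3],[0,0,0]],
    [1,[0,0,0.2],[0,0,0]],
    [1,[0,0,0.15],[0,0,0]],
    [1,[0,0,0.08],[0,0,0]],
    [1,[0,0,0],[0,0,0]],
    [-1,[0,0,0],[0,0,0]],
    [-1,[0,0,0],[0,0,0]],
    [-1,[0,0,0],[0,0,0]]
  ]
}}

```text
t: 3.2
ee_pos: [445.9, -226.3, 70.5]
orientation: [2.22, 2.221, 0.001]
ft_force: [-0.2, 0.2, -0.5]
width: 67.3
grasp_force: 0.0
```

Emit:
{"api": "jog_arm", "payload": {
  "commands": [
    [-1,[0,0,0],[0,0,0]],
    [-1,[0,0,0],[0,0,0]],
    [-1,[0,0,0],[0,0,0]],
    [-1,[0,0,0],[0,0,0]]
  ]
}}

```text
t: 3.6
ee_pos: [445.9, -226.1, 70.1]
orientation: [2.22, 2.221, 0.0]
ft_force: [0.1, 0.2, 5.8]
width: 55.7
grasp_force: 30.0
```

Emit:
{"api": "jog_arm", "payload": {
  "commands": [
    [-1,[0,0,-0.1],[0,0,0]],
    [-1,[0,0,-0.3],[0,0,0]],
    [-1,[0,0,-0.4],[0,0,0]],
    [-1,[0,0,-0.4],[0,0,0]],
    [-1,[0.1,0,-0.2],[0,0,0]],
    [-1,[0.3,0,0],[0,0,0]],
    [-1,[0.4,0,0],[0,0,0]],
    [-1,[0.4,0.05,0],[0,0,0]],
    [-1,[0.4,0.05,0],[0,0,0]],
    [-1,[0.4,0.05,0],[0,0,0]]
  ]
}}

```text
t: 4.6
ee_pos: [459.9, -24.4, 210.0]
orientation: [-2.222, -2.221, 0.0]
ft_force: [0.8, 1.3, -1.8]
width: 55.4
grasp_force: 30.0
```

Emit:
{"api": "jog_arm", "payload": {
  "commands": [
    [-1,[0.4,0.05,0],[0,0,0]],
    [-1,[0.4,0.05,0],[0,0,0]],
    [-1,[0.4,0.05,0],[0,0,0]],
    [-1,[0.4,0.05,0],[0,0,0]],
    [-1,[0.4,0.05,0],[0,0,0]],
    [-1,[0.4,0,0],[0,0,0]],
    [-1,[0.3,0,0],[0,0,0]],
    [-1,[0.1,0,0],[0,0,0]],
    [-1,[0,0,0],[0,0,0]],
    [-1,[0,0,0],[0,0,0]]
  ]
}}

```text
t: 5.6
ee_pos: [484.9, 253.1, 209.5]
orientation: [2.221, 2.222, -0.002]
ft_force: [-0.7, 0.3, -1.1]
width: 55.4
grasp_force: 30.0
```

Run:
```python
from h import *
o=get_obs(); print(o['t'],o['ee_pos'],o['qpos'],o['ft_force'],o['width'])
d=cam('side'); cv2.imwrite('pics/s1.png',cv2.resize(d['image'][150:380,90:390],(780,598),interpolation=cv2.INTER_CUBIC)); cam('top')
```

```text
5.6 [484.93068264 253.05072708 209.52523272] [ 4.59423847e-01  3.26354032e-01  1.81360822e+00 -4.68342249e-04
  1.00278001e+00  4.59413351e-01] [-0.67453164  0.27626407 -1.14648405] 55.38010055171131
```

View pics/s1.png

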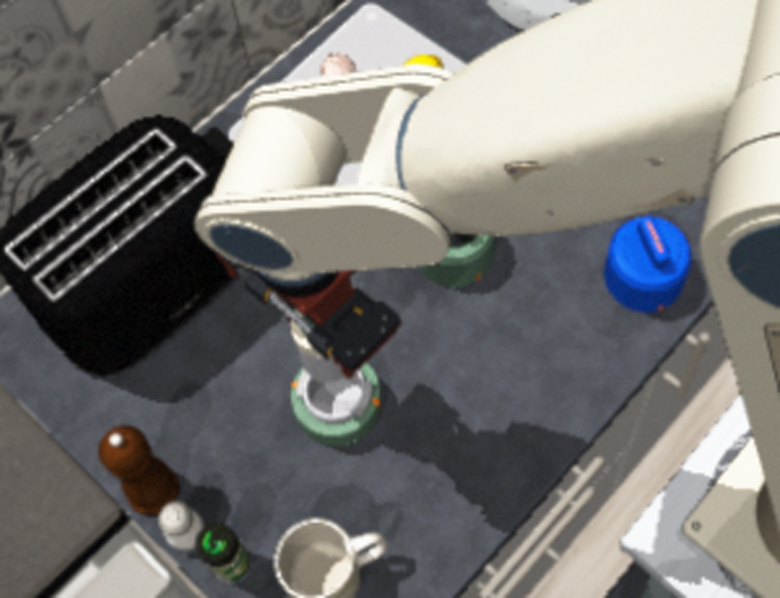

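The tub hangs above the base, which is at crop (337,395) with its marks at (296,385) and (376,402). Nothing was disturbed. I'll lower it in stages.

Emit:
{"api": "jog_arm", "payload": {
  "commands": [
    [-1,[0.013,0.012,0.2],[0,0,0]],
    [-1,[0,0,0.3],[0,0,0]],
    [-1,[0,0,0.2],[0,0,0]],
    [-1,[0,0,0.08],[0,0,0]],
    [-1,[0,0,0.06],[0,0,0]],
    [-1,[0,0,0.06],[0,0,0]],
    [-1,[0,0,0.06],[0,0,0]],
    [-1,[0,0,0],[0,0,0]]
  ]
}}

```text
t: 6.5
ee_pos: [486.5, 255.2, 113.5]
orientation: [-2.221, -2.222, 0.0]
ft_force: [-0.5, 0.7, -1.0]
width: 55.7
grasp_force: 30.0
```

Emit:
{"api": "jog_arm", "payload": {
  "commands": [
    [-1,[0,0,0.08],[0,0,0]],
    [-1,[0,0,0.08],[0,0,0]],
    [-1,[0,0,0.06],[0,0,0]],
    [-1,[0,0,0.05],[0,0,0]],
    [-1,[0,0,0.02],[0,0,0]],
    [-1,[0,0,0],[0,0,0]]
  ]
}}

```text
t: 7.1
ee_pos: [486.4, 255.3, 84.2]
orientation: [-2.221, -2.222, 0.001]
ft_force: [0.2, -1.0, -1.5]
width: 55.6
grasp_force: 30.0
```

Emit:
{"api": "jog_arm", "payload": {
  "commands": [
    [-1,[0,0,0.03],[0,0,0]],
    [-1,[0,0,0.02],[0,0,0]],
    [-1,[0,0,0.01],[0,0,0]],
    [-1,[0,0,0],[0,0,0]],
    [-1,[0,0,0],[0,0,0]]
  ]
}}

```text
t: 7.6
ee_pos: [486.6, 255.4, 78.7]
orientation: [2.221, 2.222, 0.0]
ft_force: [0.4, -0.2, -2.0]
width: 55.9
grasp_force: 30.0
```

Emit:
{"api": "jog_arm", "payload": {
  "commands": [
    [-1,[0,0,0.01],[0,0,0]],
    [-1,[0,0,0],[0,0,0]],
    [-1,[0,0,0],[0,0,0]]
  ]
}}

```text
t: 7.9
ee_pos: [486.8, 255.5, 78.2]
orientation: [2.221, 2.222, 0.001]
ft_force: [0.6, -0.0, 4.1]
width: 55.6
grasp_force: 30.0
```

Emit:
{"api": "jog_arm", "payload": {
  "commands": [
    [-1,[0,0,0.01],[0,0,0]],
    [-1,[0,0,0],[0,0,0]],
    [-1,[0,0,0],[0,0,0]]
  ]
}}

```text
t: 8.2
ee_pos: [487.0, 255.6, 78.0]
orientation: [2.221, 2.221, 0.001]
ft_force: [-2.2, -0.7, 13.7]
width: 55.3
grasp_force: 30.0
```

Emit:
{"api": "jog_arm", "payload": {
  "commands": [
    [0,[0,0,0],[0,0,0]],
    [1,[0,0,0],[0,0,0]],
    [1,[0,0,0],[0,0,0]],
    [1,[0,0,0],[0,0,0]],
    [1,[0,0,0],[0,0,0]],
    [1,[0,0,-0.1],[0,0,0]],
    [1,[0,0,-0.3],[0,0,0]],
    [1,[0,0,-0.4],[0,0,0]],
    [1,[0,0,-0.4],[0,0,0]],
    [1,[0,0,-0.1],[0,0,0]]
  ]
}}

```text
t: 9.2
ee_pos: [488.8, 256.5, 211.7]
orientation: [2.22, 2.22, 0.011]
ft_force: [0.5, 0.1, -0.5]
width: 87.8
grasp_force: 0.0
```

Emit:
{"api": "jog_arm", "payload": {
  "commands": [
    [1,[-0.2,0,0],[0,0,0]],
    [1,[-0.4,0.072,0],[0,0,0]],
    [1,[-0.4,0.072,0],[0,0,0]],
    [1,[-0.4,0.072,0],[0,0,0]],
    [1,[-0.4,0.072,0],[0,0,0]],
    [1,[-0.36,0.072,0],[0,0,0]],
    [1,[-0.2,0,0],[0,0,0]]
  ]
}}

```text
t: 9.9
ee_pos: [522.9, 16.9, 206.5]
orientation: [2.223, 2.22, -0.0]
ft_force: [-0.6, 0.3, -0.5]
width: 87.7
grasp_force: 0.0
```

Emit:
{"api": "jog_arm", "payload": {
  "commands": [
    [1,[0,0,0],[0,0,-0.178]],
    [1,[0,0,0],[0,0,-0.178]],
    [1,[0,0,0],[0,0,-0.178]],
    [1,[0,0,0],[0,0,-0.178]],
    [1,[0,0,0],[0,0,-0.178]],
    [1,[0,0,0],[0,0,-0.178]],
    [1,[0,0,0],[0,0,-0.178]],
    [1,[0,0,0],[0,0,-0.178]],
    [1,[0,0,0],[0,0,-0.178]],
    [1,[0,0,0],[0,0,-0.178]]
  ]
}}

```text
t: 10.9
ee_pos: [522.2, 19.4, 206.4]
orientation: [-0.262, -3.13, 0.0]
ft_force: [0.2, -0.7, -0.5]
width: 88.1
grasp_force: 0.0
```

Run:
```python
from h import *
o=get_obs(); M=R.from_rotvec(o['orientation']).as_matrix(); print(o['t'],o['ee_pos'],o['qpos'],np.degrees(np.arctan2(M[1,1],M[0,1])),(M.T@(np.array([522.7,19.4,o['ee_pos'][2]])-o['ee_pos'])).round(1))
a=cam('top')['image'][170:310,120:310]; b=cam('side')['image'][230:370,150:290]
cv2.imwrite('pics/s2.png',np.hstack([cv2.resize(a,(450,332),interpolation=cv2.INTER_CUBIC),cv2.resize(b,(332,332),interpolation=cv2.INTER_CUBIC)]))
```

```text
10.9 [522.20476517  19.37038501 206.36045346] [ 1.42938428e-02  2.95132438e-01  1.86836845e+00  1.69183893e-05
  9.78927285e-01 -1.38971756e+00] 80.44338993520387 [-0.5  0.1 -0. ]
```

View pics/s2.png

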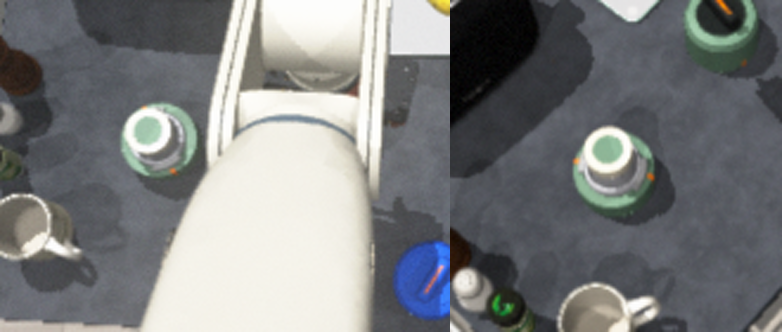

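The tub stands upright in the base at top crop (152,135), with the marks at (146,107) and (173,171). Nothing else moved. Now I'll grip the cover, keeping the fingertips above the roof at z ≈ 78, and re-measure the base.

Emit:
{"api": "jog_arm", "payload": {
  "commands": [
    [1,[-0.005,0,0.3],[0,0,0]],
    [0.2,[0,0,0.4],[0,0,0]],
    [0,[0,0,0.3],[0,0,0]],
    [0,[0,0,0.15],[0,0,0]],
    [0,[0,0,0.08],[0,0,0]],
    [0,[0,0,0.05],[0,0,0]],
    [0,[0,0,0],[0,0,0]],
    [0,[0,0,0],[0,0,0]]
  ]
}}

```text
t: 11.8
ee_pos: [523.7, 19.3, 79.4]
orientation: [0.272, 3.128, 0.0]
ft_force: [-0.5, -0.4, 0.4]
width: 43.9
grasp_force: 0.0
```

Emit:
{"api": "jog_arm", "payload": {
  "commands": [
    [-1,[0,0,0],[0,0,0]],
    [-1,[0,0,0],[0,0,0]],
    [-1,[0,0,0],[0,0,0]],
    [-1,[0,0,0],[0,0,0]],
    [-1,[0,0,0],[0,0,0]],
    [-1,[0,0,0],[0,0,0]]
  ]
}}

```text
t: 12.4
ee_pos: [523.3, 19.2, 78.9]
orientation: [0.271, 3.13, -0.0]
ft_force: [-0.3, -0.4, 3.9]
width: 17.8
grasp_force: 30.0
```

Run:
```python
from h import *
for n,B in (('top',(186,230)),('side',(219,302))):
    d=load(n); print(n,circ(d,*B,98,120,108))
    H=cv2.cvtColor(d['image'],cv2.COLOR_BGR2HSV); u,v=B
    m=np.zeros(H.shape[:2],np.uint8); m[v-26:v+26,u-26:u+26]=cv2.inRange(H,(3,90,100),(28,255,255))[v-26:v+26,u-26:u+26]
    k,l,st,ce=cv2.connectedComponentsWithStats(m); print(ce[1:].round(1).tolist(),st[1:,4])
o=get_obs(); print(o['ee_pos'],o['width'])
```

```text
top (array([486. , 252.7]), 55.5)
[[180.0, 215.0], [193.0, 242.0]] [1 7]
side (array([486.2, 256.3]), 56.8)
[[202.5, 297.5], [234.1, 303.9]] [4 8]
[523.28285765  19.22962681  78.94157893] 17.841249391142714
```

Emit:
{"api": "jog_arm", "payload": {
  "commands": [
    [-1,[0,0,-0.1],[0,0,0]],
    [-1,[0,0,-0.3],[0,0,0]],
    [-1,[0,0,-0.4],[0,0,0.1]],
    [-1,[0,0,-0.4],[0,0,0.177]],
    [-1,[0,0,-0.1],[0,0,0.177]],
    [-1,[0,0,0],[0,0,0.177]],
    [-1,[0,0,0],[0,0,0.177]],
    [-1,[0,0,0],[0,0,0.177]],
    [-1,[0,0,0],[0,0,0.177]],
    [-1,[0,0,0],[0,0,0.077]]
  ]
}}

```text
t: 13.4
ee_pos: [522.7, 19.3, 208.9]
orientation: [-1.709, -2.636, 0.0]
ft_force: [-0.3, -0.0, -2.8]
width: 18.2
grasp_force: 30.0
```

Emit:
{"api": "jog_arm", "payload": {
  "commands": [
    [-1,[0.2,0.055,0],[0,0,0]],
    [-1,[0.4,0.11,0],[0,0,0]],
    [-1,[0.4,0.11,0],[0,0,0]],
    [-1,[0.4,0.11,0],[0,0,0]],
    [-1,[0.4,0.11,0],[0,0,0]],
    [-1,[0.3,0.1,0],[0,0,0]],
    [-1,[0.15,0.05,0],[0,0,0]],
    [-1,[0.05,0.01,0],[0,0,0]],
    [-1,[0,0,0],[0,0,0]],
    [-1,[0,0,0],[0,0,0]]
  ]
}}

```text
t: 14.4
ee_pos: [487.9, 254.6, 208.6]
orientation: [-1.704, -2.639, 0.001]
ft_force: [0.4, 0.3, -2.6]
width: 17.6
grasp_force: 30.0
```

Run:
```python
from h import *
o=get_obs(); M=R.from_rotvec(o['orientation']).as_matrix(); print(o['t'],o['ee_pos'],o['qpos'].round(2),np.degrees(np.arctan2(M[1,1],M[0,1])),(M.T@(np.array([486.4,255.3,o['ee_pos'][2]])-o['ee_pos'])).round(1),o['ft_force'],o['width'])
a=cam('top')['image'][170:310,120:310]; b=cam('side')['image'][230:370,150:290]
cv2.imwrite('pics/s3.png',np.hstack([cv2.resize(a,(450,332),interpolation=cv2.INTER_CUBIC),cv2.resize(b,(332,332),interpolation=cv2.INTER_CUBIC)]))
```

```text
14.4 [487.88699354 254.6422128  208.56872038] [ 0.46  0.33  1.81 -0.    1.    0.04] 24.314057493040636 [ 1.2 -1.1  0. ] [ 0.37079129  0.27603234 -2.56654667] 17.553268658141754
```

View pics/s3.png

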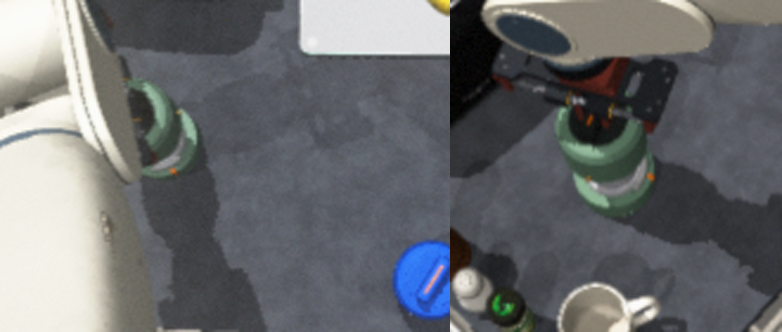

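The cover hangs level over the base, at side crop (600,140) above the base at (615,185), with the mark at (651,177) in view. I'll correct about 1 mm and descend.

Emit:
{"api": "jog_arm", "payload": {
  "commands": [
    [-1,[0.012,-0.011,0.1],[0,0,0]],
    [-1,[0,0,0.2],[0,0,0]],
    [-1,[0,0,0.15],[0,0,0]],
    [-1,[0,0,0.1],[0,0,0]],
    [-1,[0,0,0.05],[0,0,0]],
    [-1,[0,0,0.02],[0,0,0]],
    [-1,[0,0,0],[0,0,0]]
  ]
}}

```text
t: 15.2
ee_pos: [486.6, 256.5, 146.7]
orientation: [1.703, 2.64, 0.0]
ft_force: [0.2, -0.3, -1.3]
width: 17.8
grasp_force: 30.0
```

Emit:
{"api": "jog_arm", "payload": {
  "commands": [
    [-1,[0,0,0.03],[0,0,0]],
    [-1,[0,0,0.03],[0,0,0]],
    [-1,[0,0,0.03],[0,0,0]],
    [-1,[0,0,0],[0,0,0]]
  ]
}}

```text
t: 15.6
ee_pos: [486.2, 256.4, 137.3]
orientation: [-1.703, -2.64, 0.001]
ft_force: [-0.4, -0.2, -2.4]
width: 17.9
grasp_force: 30.0
```

Emit:
{"api": "jog_arm", "payload": {
  "commands": [
    [-1,[-0.007,-0.003,0.02],[0,0,0]],
    [-1,[0,0,0.02],[0,0,0]],
    [-1,[0,0,0.02],[0,0,0]],
    [-1,[0,0,0],[0,0,0]]
  ]
}}

```text
t: 16.0
ee_pos: [486.3, 255.6, 131.3]
orientation: [-1.703, -2.64, 0.001]
ft_force: [0.0, -0.7, -1.7]
width: 18.0
grasp_force: 30.0
```

Emit:
{"api": "jog_arm", "payload": {
  "commands": [
    [-1,[0,0,0.02],[0,0,0]],
    [-1,[0,0,0.015],[0,0,0]],
    [-1,[0,0,0],[0,0,0]],
    [-1,[0,0,0],[0,0,0]]
  ]
}}

```text
t: 16.4
ee_pos: [486.4, 255.7, 128.2]
orientation: [-1.703, -2.64, 0.0]
ft_force: [-0.1, -0.7, -2.4]
width: 17.7
grasp_force: 30.0
```

Past the neck with no contact. I'll lower it to the shoulder.

Emit:
{"api": "jog_arm", "payload": {
  "commands": [
    [-1,[0,0,0.015],[0,0,0]],
    [-1,[0,0,0.01],[0,0,0]],
    [-1,[0,0,0],[0,0,0]],
    [-1,[0,0,0],[0,0,0]]
  ]
}}

```text
t: 16.8
ee_pos: [486.4, 255.7, 125.6]
orientation: [-1.703, -2.64, 0.0]
ft_force: [-0.2, 0.1, -3.9]
width: 17.8
grasp_force: 30.0
```

Emit:
{"api": "jog_arm", "payload": {
  "commands": [
    [-1,[0,0,0.01],[0,0,0]],
    [-1,[0,0,0],[0,0,0]],
    [-1,[0,0,0],[0,0,0]]
  ]
}}

```text
t: 17.1
ee_pos: [486.6, 255.8, 125.0]
orientation: [1.703, 2.64, 0.001]
ft_force: [-0.4, -1.2, 1.8]
width: 17.8
grasp_force: 30.0
```

Emit:
{"api": "jog_arm", "payload": {
  "commands": [
    [-1,[0,0,0],[0,0,0.08]],
    [-1,[0,0,0],[0,0,0.15]],
    [-1,[0,0,0],[0,0,0.18]],
    [-1,[0,0,0],[0,0,0.18]],
    [-1,[0,0,0],[0,0,0.18]],
    [-1,[0,0,0],[0,0,0.18]],
    [-1,[0,0,0],[0,0,0.18]],
    [-1,[0,0,0],[0,0,0.18]],
    [-1,[0,0,0],[0,0,0.18]],
    [-1,[0,0,0],[0,0,0.15]]
  ]
}}

```text
t: 18.1
ee_pos: [486.6, 255.7, 124.9]
orientation: [2.95, 1.081, 0.001]
ft_force: [0.2, -1.2, 2.4]
width: 18.0
grasp_force: 30.0
```

```bash
cat > st.py <<'E'
from h import *
o=get_obs(); M=R.from_rotvec(o['orientation']).as_matrix(); print(o['t'],o['ee_pos'].round(1),o['qpos'].round(2),'yaw',np.degrees(np.arctan2(M[1,1],M[0,1])).round(2),o['ft_force'].round(1),o['moment'].round(2),o['width'].round(1))
E
python3 st.py
```

```text
Traceback (most recent call last):
  File "st.py", line 2, in <module>
    o=get_obs(); M=R.from_rotvec(o['orientation']).as_matrix(); print(o['t'],o['ee_pos'].round(1),o['qpos'].round(2),'yaw',np.degrees(np.arctan2(M[1,1],M[0,1])).round(2),o['ft_force'].round(1),o['moment'].round(2),o['width'].round(1))
                                                                                                                                                                                                                      ^^^^^^^^^^^^^^^^
AttributeError: 'float' object has no attribute 'round'
```

Emit:
{"api": "jog_arm", "payload": {
  "commands": [
    [-1,[0,0,0],[0,0,0.07]],
    [-1,[0,0,0],[0,0,0.07]],
    [-1,[0,0,0],[0,0,0.04]],
    [-1,[0,0,0],[0,0,0]],
    [-1,[0,0,0],[0,0,0]]
  ]
}}

```text
t: 18.6
ee_pos: [486.7, 255.7, 125.0]
orientation: [-3.016, -0.879, -0.001]
ft_force: [-0.6, -0.7, 3.0]
width: 17.4
grasp_force: 30.0
```

```bash
sed -i "s/o\['width'\].round(1)/o['width']/" st.py; python3 st.py
```

```text
18.6 [486.7 255.7 125. ] [ 0.46  0.45  1.86 -0.    0.83  1.47] yaw -57.5 [-0.6 -0.7  3. ] [-0.28  0.05 -0.16] 17.434671427973818
```

Emit:
{"api": "jog_arm", "payload": {
  "commands": [
    [-1,[0,0,0],[0,0,0.03]],
    [-1,[0,0,0],[0,0,0.03]],
    [-1,[0,0,0],[0,0,0]],
    [-1,[0,0,0],[0,0,0]]
  ]
}}

```text
t: 19.0
ee_pos: [486.8, 255.8, 124.9]
orientation: [-3.036, -0.807, -0.001]
ft_force: [-0.8, -0.9, 5.3]
width: 17.8
grasp_force: 30.0
```

```bash
python3 st.py
```

```text
19.0 [486.8 255.8 124.9] [ 0.46  0.45  1.86 -0.    0.83  1.51] yaw -60.25 [-0.8 -0.9  5.3] [-0.36 -0.08  0.05] 17.768890331604187
```

Emit:
{"api": "jog_arm", "payload": {
  "commands": [
    [-1,[0,0,0],[0,0,0.03]],
    [-1,[0,0,0],[0,0,0.02]],
    [-1,[0,0,0],[0,0,0]],
    [-1,[0,0,0],[0,0,0]]
  ]
}}

```text
t: 19.4
ee_pos: [486.8, 255.9, 124.9]
orientation: [-3.051, -0.747, -0.001]
ft_force: [0.0, -1.2, 4.7]
width: 18.0
grasp_force: 30.0
```

```bash
python3 st.py
```

```text
19.4 [486.8 255.9 124.9] [ 0.46  0.45  1.86 -0.    0.83  1.55] yaw -62.48 [ 0.  -1.2  4.7] [-0.28 -0.05  0.06] 18.0250241871251
```

Run:
```python
from h import *
a=cam('top')['image'][195:265,150:220]; b=cam('side')['image'][267:337,184:254]
cv2.imwrite('pics/s4.png',np.hstack([cv2.resize(i,(390,390),interpolation=cv2.INTER_CUBIC) for i in (a,b)]))
```

```text
(no output)
```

View pics/s4.png

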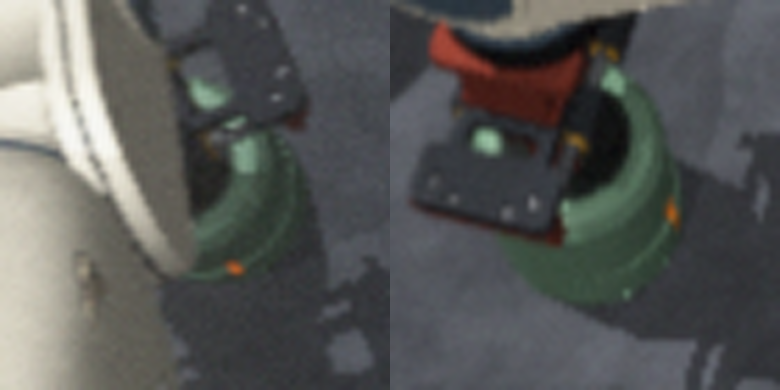

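The seated cover is closed on the base. One mark is in view at top crop (234,268) and side crop (672,213), roughly where it was before, so the base has not obviously turned. I'll continue in small steps.

Emit:
{"api": "jog_arm", "payload": {
  "commands": [
    [-1,[0,0,0],[0,0,0.03]],
    [-1,[0,0,0],[0,0,0.02]],
    [-1,[0,0,0],[0,0,0]],
    [-1,[0,0,0],[0,0,0]]
  ]
}}

```text
t: 19.9
ee_pos: [486.8, 255.9, 125.0]
orientation: [-3.065, -0.687, -0.001]
ft_force: [-0.2, -0.8, 5.7]
width: 18.1
grasp_force: 30.0
```

Run:
```python
import st
from h import *
for n,(u,v) in (('top',(192,242)),('side',(234,304))):
  for d in (load(n),cam(n)):
    m=cv2.inRange(cv2.cvtColor(d['image'],cv2.COLOR_BGR2HSV),(3,100,90),(28,255,255))[v-7:v+8,u-7:u+8]
    ij=np.argwhere(m); w=ij.mean(0); p=onplane(d,[(u-7+w[1],v-7+w[0])],46)[0]
    print(n,len(ij),w[::-1]+[u-7,v-7],p.round(1),np.degrees(np.arctan2(255.3-p[1],486.4-p[0])).round(1))
```

```text
19.9 [486.8 255.9 125. ] [ 0.46  0.45  1.86 -0.    0.83  1.59] yaw -64.73 [-0.2 -0.8  5.7] [-0.32 -0.    0.07] 18.069477800598584
top 5 [191.8 242.6] [442.7 234.7] 25.3
top 6 [191.  242.5] [442.9 237.1] 22.6
side 6 [234.33333333 304.83333333] [444.5 233.1] 27.9
side 6 [233.83333333 305.        ] [445.2 234.4] 26.9
```

Emit:
{"api": "jog_arm", "payload": {
  "commands": [
    [0,[0,0,0],[0,0,0]],
    [0.3,[0,0,0],[0,0,0]],
    [0.3,[0,0,0],[0,0,0]],
    [0.3,[0,0,0],[0,0,0]],
    [0.3,[0,0,-0.1],[0,0,0]],
    [0.3,[0,0,-0.3],[0,0,0]],
    [0.3,[0,0,-0.4],[0,0,0]],
    [0.3,[0,0,-0.3],[0,0,0]]
  ]
}}

```text
t: 20.8
ee_pos: [486.8, 255.9, 237.4]
orientation: [-3.065, -0.687, -0.003]
ft_force: [0.1, 0.2, 0.1]
width: 57.1
grasp_force: 0.0
```

Emit:
{"api": "jog_arm", "payload": {
  "commands": [
    [0.3,[0,0.2,0],[0,0,0]],
    [0.3,[0,0.4,0],[0,0,0]],
    [0.3,[0,0.4,0],[0,0,0]],
    [0.3,[0,0.4,0],[0,0,0]],
    [0.3,[0,0.4,0],[0,0,0]],
    [0.3,[0,0.3,0],[0,0,0]],
    [0.3,[0,0.1,0],[0,0,0]],
    [0.3,[0,0,0],[0,0,0]]
  ]
}}

```text
t: 21.6
ee_pos: [580.7, 55.9, 235.1]
orientation: [-3.066, -0.684, -0.001]
ft_force: [0.7, -0.5, 0.8]
width: 57.1
grasp_force: 0.0
```

Run:
```python
import st
from h import *
o=[]
for n,B,c in (('top',(187,230),(182,226)),('side',(219,302),(217,283))):
    d=cam(n); u,v=B; i=d['image'][v-45:v+25,u-35:u+35]; o.append(cv2.resize(i,(390,390),interpolation=cv2.INTER_CUBIC))
    for k,h in ((0,149),): print(n,'bar',axis(orange(d,*c,149,13)))
    m=np.zeros(d['image'].shape[:2],np.uint8); m[v-40:v+30,u-34:u+34]=cv2.inRange(cv2.cvtColor(d['image'],cv2.COLOR_BGR2HSV),(3,90,90),(28,255,255))[v-40:v+30,u-34:u+34]
    k,l,s,ce=cv2.connectedComponentsWithStats(m,connectivity=8); print(s[1:,4],ce[1:].round(1).tolist(),onplane(d,ce[1:],46).round(1).tolist())
cv2.imwrite('pics/s5.png',np.hstack(o))
```

```text
21.6 [580.7  55.9 235.1] [0.08 0.35 1.71 0.   1.08 1.21] yaw -64.86 [ 0.7 -0.5  0.8] [-0.    0.06 -0.04] 57.13929266271365
top bar (array([487.8, 257.2]), 25.1, np.float64(38.2))
[41] [[177.7, 222.0]] [[504.3, 285.0]]
side bar (array([489.5, 256.5]), 25.7, np.float64(37.7))
[43  6] [[213.9, 287.4], [233.8, 305.0]] [[526.5, 234.4], [445.2, 234.4]]
```

View pics/s5.png

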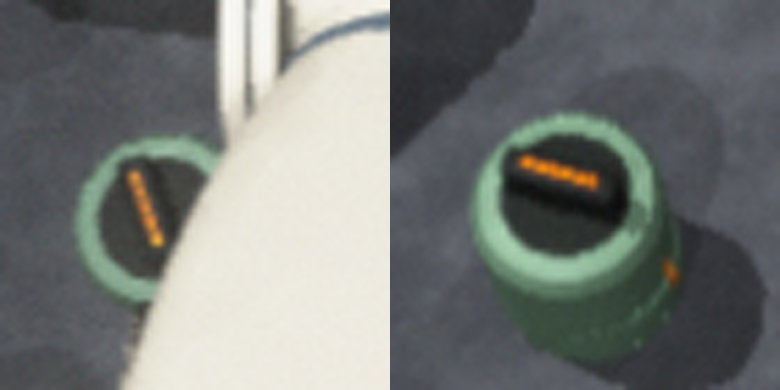

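Emit:
{"api": "jog_arm", "payload": {
  "commands": [
    [0.3,[0,0.3,0],[0,0,0]],
    [0.3,[-0.1,0.4,0],[0,0,0]],
    [0.3,[-0.1,0.4,0],[0,0,0]],
    [0.3,[-0.1,0.4,0],[0,0,0]],
    [0.3,[-0.1,0.4,0],[0,0,0]],
    [0.3,[0,0.2,0],[0,0,0]],
    [0.3,[0,0,0],[0,0,0]]
  ]
}}

```text
t: 22.4
ee_pos: [634.5, -150.9, 234.7]
orientation: [3.066, 0.685, 0.001]
ft_force: [-0.3, -0.5, -0.7]
width: 56.9
grasp_force: 0.0
```

Run:
```python
import st
from h import *
t=cam('top'); s=cam('side')
z=lambda i,x,y,r:cv2.resize(i[y-r:y+r,x-r:x+r],(390,390),interpolation=cv2.INTER_CUBIC)
b=cv2.imread('pics/side0.png')
o=np.vstack([np.hstack([z(t['image'],187,226,30),z(s['image'],218,293,30)])])
o2=np.hstack([cv2.resize(z(i,232,302,9),(200,200)) for i in (b,s['image'])]+[cv2.resize(z(b,262,250,14),(200,200)),cv2.resize(z(t['image'],192,242,9),(180,200))])
cv2.imwrite('pics/s6.png',np.vstack([o,o2]))
for n,d,c in(('top',t,(182,226)),('side',s,(217,283))):print(n,axis(orange(d,*c,149,13)))
```

```text
22.4 [ 634.5 -150.9  234.7] [-0.25  0.45  1.56  0.    1.13  0.88] yaw -64.82 [-0.3 -0.5 -0.7] [-0.   -0.02  0.  ] 56.930322977715456
top (array([487.8, 257.2]), 25.1, np.float64(38.2))
side (array([489.6, 256.6]), 24.7, np.float64(38.8))
```

View pics/s6.png

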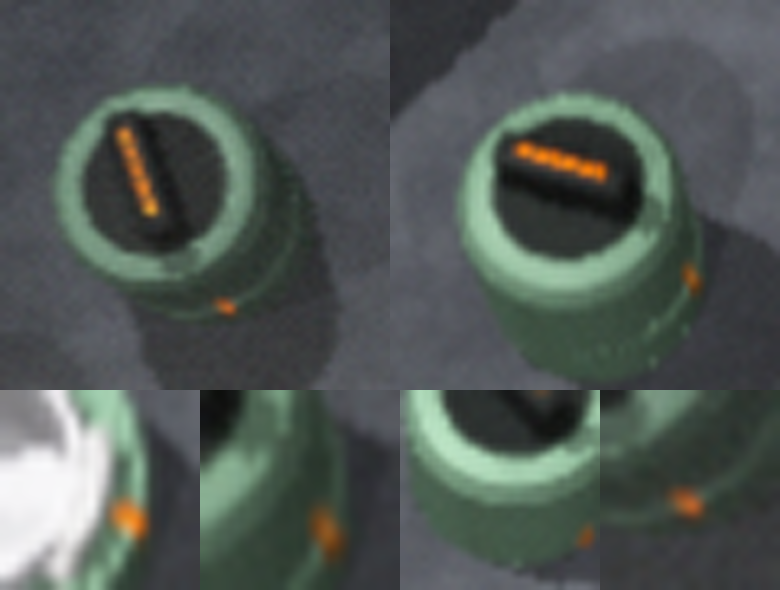

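The arm is clear. The bar is at about 25°. A single orange blob straddles the seam, at top crop (226,306) and side crop (691,278), so the cover's lug dot and the shell mark coincide to within a few degrees. I'll grip again and turn slightly further to be sure it is against the stop.

Emit:
{"api": "jog_arm", "payload": {
  "commands": [
    [0.3,[0.04,-0.2,0],[0,0,0]],
    [0.3,[0.04,-0.4,0],[0,0,0]],
    [0.3,[0.04,-0.43,0],[0,0,0]],
    [0.3,[0.04,-0.43,0],[0,0,0]],
    [0.3,[0.04,-0.43,0],[0,0,0]],
    [0.3,[0.04,-0.43,0],[0,0,0]],
    [0.3,[0.04,-0.43,0],[0,0,0]],
    [0.3,[0.04,-0.43,0],[0,0,0]],
    [0.3,[0.04,-0.43,0],[0,0,0]],
    [0.3,[0.036,-0.4,0],[0,0,0]]
  ]
}}

```text
t: 23.5
ee_pos: [495.4, 232.8, 234.9]
orientation: [-3.064, -0.691, 0.0]
ft_force: [1.2, -0.4, 0.1]
width: 56.8
grasp_force: 0.0
```

Emit:
{"api": "jog_arm", "payload": {
  "commands": [
    [0.3,[0,-0.2,0],[0,0,0]],
    [0.3,[0,-0.1,0],[0,0,0]],
    [0.3,[0,0,0.3],[0,0,0]],
    [0.3,[0,0,0.3],[0,0,0]],
    [0.3,[0,0,0.1],[0,0,0]],
    [0.3,[0,0,0],[0,0,0]]
  ]
}}

```text
t: 24.1
ee_pos: [484.1, 256.1, 163.5]
orientation: [3.065, 0.687, -0.005]
ft_force: [-0.0, 0.3, -0.6]
width: 57.0
grasp_force: 0.0
```

```bash
python3 st.py
```

```text
24.1 [484.1 256.1 163.5] [0.46 0.39 1.84 0.   0.91 1.59] yaw -64.72 [-0.   0.3 -0.6] [ 0.06 -0.02 -0.03] 56.998276172292954
```

Emit:
{"api": "jog_arm", "payload": {
  "commands": [
    [0.3,[0.022,0.013,0.1],[0,0,0]],
    [0.3,[0,0,0.15],[0,0,0]],
    [0.3,[0,0,0.1],[0,0,0]],
    [0.3,[0,0,0.02],[0,0,0]],
    [-1,[0,0,0],[0,0,0]],
    [-1,[0,0,0],[0,0,0]],
    [-1,[0,0,0],[0,0,0]],
    [-1,[0,0,0],[0,0,0]],
    [-1,[0,0,0],[0,0,0]],
    [-1,[0,0,0],[0,0,0]]
  ]
}}

```text
t: 25.1
ee_pos: [488.3, 256.3, 127.9]
orientation: [-3.065, -0.687, -0.001]
ft_force: [-0.2, -0.4, 1.0]
width: 17.6
grasp_force: 30.0
```

```bash
python3 st.py
```

```text
25.1 [488.3 256.3 127.9] [0.46 0.45 1.86 0.   0.84 1.59] yaw -64.74 [-0.2 -0.4  1. ] [-0.   -0.01  0.01] 17.641645523056138
```

Emit:
{"api": "jog_arm", "payload": {
  "commands": [
    [-1,[0,0,0],[0,0,0.05]],
    [-1,[0,0,0],[0,0,0.05]],
    [-1,[0,0,0],[0,0,0.04]],
    [-1,[0,0,0],[0,0,0]],
    [-1,[0,0,0],[0,0,0]]
  ]
}}

```text
t: 25.6
ee_pos: [488.4, 256.1, 127.9]
orientation: [3.098, 0.519, 0.001]
ft_force: [-0.3, -2.3, 2.4]
width: 17.5
grasp_force: 30.0
```

```bash
cat > mk.py <<'E'
from h import *
for n,(u,v) in (('top',(192,242)),('side',(234,304))):
  for d in (load(n),cam(n)):
    a=np.zeros(d['image'].shape[:2],np.uint8); s=np.s_[v-9:v+10,u-9:u+10]; a[s]=cv2.inRange(cv2.cvtColor(d['image'],cv2.COLOR_BGR2HSV),(3,100,90),(28,255,255))[s]
    ij=np.argwhere(a); p=onplane(d,[ij.mean(0)[::-1]],46)[0]
    print(n,len(ij),np.ptp(ij,axis=0)+1,p.round(1),np.degrees(np.arctan2(255.7-p[1],487-p[0])).round(1))
E
python3 st.py; python3 mk.py
```

```text
25.6 [488.4 256.1 127.9] [ 0.46  0.45  1.86 -0.    0.84  1.7 ] yaw -71.0 [-0.3 -2.3  2.4] [-0.39 -0.06 -0.01] 17.476716387767173
top 6 [2 3] [442.9 237.1] 22.8
top 3 [2 2] [440.1 240.9] 17.5
side 8 [4 3] [444.6 235.4] 25.6
side 7 [4 2] [442.5 238.9] 20.7
```

The mark followed the bar, which suggests the stop is engaged. To be certain I'll back off about 20° to see the cover dot and shell mark separate, then turn back to the stop.

Emit:
{"api": "jog_arm", "payload": {
  "commands": [
    [-1,[0,0,0],[0,0,-0.1]],
    [-1,[0,0,0],[0,0,-0.15]],
    [-1,[0,0,0],[0,0,-0.15]],
    [-1,[0,0,0],[0,0,-0.1]],
    [-1,[0,0,0],[0,0,0]],
    [-1,[0,0,0],[0,0,0]]
  ]
}}

```text
t: 26.3
ee_pos: [488.4, 256.5, 127.9]
orientation: [-2.939, -1.109, -0.001]
ft_force: [0.0, 0.4, 3.5]
width: 17.8
grasp_force: 30.0
```

```bash
python3 st.py
cat > bl.py <<'E'
from h import *
for n,(u,v) in (('top',(195,240)),('side',(234,304))):
    d=cam(n); a=np.zeros(d['image'].shape[:2],np.uint8); s=np.s_[v-16:v+17,u-14:u+15]; a[s]=cv2.inRange(cv2.cvtColor(d['image'],cv2.COLOR_BGR2HSV),(3,100,70),(28,255,255))[s]
    k,l,st,ce=cv2.connectedComponentsWithStats(a,connectivity=8)
    for c,q in zip(ce[1:],st[1:]):
        p=onplane(d,[c],46)[0]; print(n,q.tolist(),p.round(1),np.degrees(np.arctan2(255.7-p[1],487-p[0])).round(1))
E
python3 bl.py
```

```text
26.3 [488.4 256.5 127.9] [0.46 0.45 1.86 0.   0.84 1.31] yaw -48.64 [0.  0.4 3.5] [-0.08  0.04  0.13] 17.846227629381872
top [194, 239, 2, 2, 4] [452.7 227.4] 39.6
top [189, 243, 3, 2, 4] [439.6 239.9] 18.5
side [220, 289, 2, 2, 3] [507.5 225.5] 124.1
side [234, 299, 1, 2, 2] [456.5 222. ] 47.8
side [232, 306, 3, 4, 8] [441.5 240.2] 18.8
```

The two separate: the shell mark stays at 18.7° and the cover dot moves to about 41°. The stop was therefore engaged before. I'll turn back to it.

Emit:
{"api": "jog_arm", "payload": {
  "commands": [
    [-1,[0,0,0],[0,0,0.1]],
    [-1,[0,0,0],[0,0,0.15]],
    [-1,[0,0,0],[0,0,0.14]],
    [-1,[0,0,0],[0,0,0.07]],
    [-1,[0,0,0],[0,0,0.04]],
    [-1,[0,0,0],[0,0,0.04]],
    [-1,[0,0,0],[0,0,0.02]],
    [-1,[0,0,0],[0,0,0]],
    [-1,[0,0,0],[0,0,0]]
  ]
}}

```text
t: 27.3
ee_pos: [488.5, 256.2, 127.9]
orientation: [-3.11, -0.444, -0.001]
ft_force: [-0.0, -1.3, 5.5]
width: 17.8
grasp_force: 30.0
```

```bash
python3 st.py;python3 bl.py
```

```text
27.3 [488.5 256.2 127.9] [ 0.46  0.45  1.86 -0.    0.84  1.75] yaw -73.74 [-0.  -1.3  5.5] [-0.27 -0.1   0.03] 17.845924238373915
top [186, 224, 1, 1, 1] [499.4 258.7] -166.4
top [188, 243, 3, 2, 5] [439.8 242.3] 15.8
side [220, 289, 1, 3, 3] [507.5 228.3] 126.8
side [232, 305, 3, 6, 11] [441.8 241.7] 17.2
```

Emit:
{"api": "jog_arm", "payload": {
  "commands": [
    [0,[0,0,0],[0,0,0]],
    [0.3,[0,0,0],[0,0,0]],
    [0.3,[0,0,0],[0,0,0]],
    [0.3,[0,0,0],[0,0,0]],
    [0.3,[0,0,-0.1],[0,0,0]],
    [0.3,[0,0,-0.3],[0,0,0]],
    [0.3,[0,0,-0.4],[0,0,0]],
    [0.3,[0,0,-0.3],[0,0,0]]
  ]
}}

```text
t: 28.2
ee_pos: [488.6, 256.4, 240.4]
orientation: [-3.109, -0.444, -0.002]
ft_force: [-0.4, 0.2, -0.1]
width: 57.1
grasp_force: 0.0
```

Emit:
{"api": "jog_arm", "payload": {
  "commands": [
    [0.3,[0,0.2,0],[0,0,0]],
    [0.3,[0,0.4,0],[0,0,0]],
    [0.3,[0,0.4,0],[0,0,0]],
    [0.3,[0,0.4,0],[0,0,0]],
    [0.3,[0,0.4,0],[0,0,0]],
    [0.3,[0,0.4,0],[0,0,0]],
    [0.3,[0,0.4,0],[0,0,0]],
    [0.3,[0,0.3,0],[0,0,0]],
    [0.3,[0,0.1,0],[0,0,0]],
    [0.3,[0,0,0],[0,0,0]]
  ]
}}

```text
t: 29.2
ee_pos: [572.4, -32.7, 238.0]
orientation: [-3.11, -0.441, -0.001]
ft_force: [-0.7, 0.5, 0.2]
width: 57.0
grasp_force: 0.0
```

```bash
python3 st.py;python3 bl.py
python3 - <<'E'
from h import *
for n,c in(('top',(182,226)),('side',(217,283))):
    d=load(n); print(n,axis(orange(d,*c,149,13)))
cv2.imwrite('pics/fin.png',load('top')['image'])
E
```

```text
29.2 [572.4 -32.7 238. ] [-0.08  0.33  1.73  0.    1.08  1.21] yaw -73.87 [-0.7  0.5  0.2] [ 0.   -0.   -0.04] 57.041041595305806
top [188, 243, 3, 2, 5] [439.8 242.3] 15.8
side [220, 289, 2, 3, 4] [506.9 227.8] 125.5
side [232, 305, 3, 6, 11] [441.8 241.7] 17.2
top (array([487.9, 257.1]), 15.9, np.float64(38.4))
side (array([489.6, 256.2]), 17.0, np.float64(38.8))
```

View pics/fin.png

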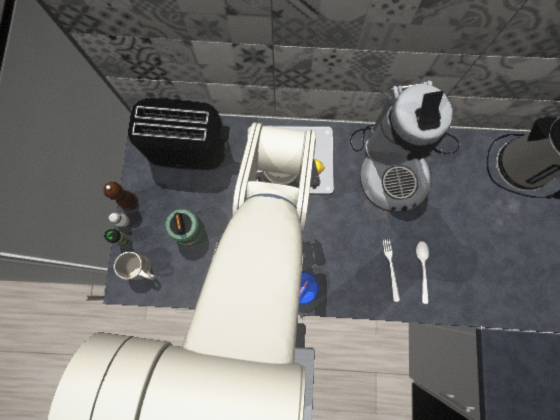

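The closed pot stands at (184,228). The bar is at 16.5° and the mark at 16.5°, so they line up. The mug, fork and spoon are where they were; the arm hides the jar in this view, but nothing went near it.

```bash
python3 -c "
from workcell import close_job; print(close_job())"
```

```text
the job is handed in; nothing more can be done
None
```

I packed and locked the pot with its bar in line with the orange marks and handed the job in at about 29 s; the mug, fork and spoon looked unmoved, and the jar, hidden behind the arm in the last view, was never approached.

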